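Hold in the recessed overload reset of the forge blower's control desk

TASK

The forge blower has tripped out. First turn the isolator on its control desk fully to off, so that it cannot start up by itself; then take the pin punch out of the tool stand, put its pin through the small hole in the desk's lid and push the recessed reset button right in to its stop. Keep hold of the punch and finish while still holding the button in; leave the other tools and the forged scroll where they are.

Things in the scene. Friction and masses are not known exactly. Their poses are not given: they have to be found in the camera images.
- desk: Blower's control desk, fixed: grey sheet-steel enclosure 180 mm deep (x), 240 mm wide (y), 55 mm high in front, 103 mm at the back; flat lid sloping 15 degrees, down to the worker's side (-x). Origin: middle of the underside, z up. Lid, right half: reset hole. Left half: isolator. Beyond the hole at the lid's upper edge: a black start button and a clear lamp, fixed, to 14 mm high, not in the job.
- reset_hole (a point): Centre, in the lid's outer face, of a round hole 12 mm across in the 3 mm lid, with a flat steel ring 22 mm across round it. Axes: z square to the lid, outwards (15 degrees from vertical, leaning to the worker); x up the slope, away from the worker; y to the left. It lies 60 mm right of the lid's middle and 25 mm down the slope. The reset button lies behind it, on its axis.
- reset_face (a point): Centre of the flat white face, 16 mm across, of the recessed reset button, 18 mm inside the lid's outer face as it stands, on the axis of the hole; same axes as reset_hole. It moves inwards with the button.
- reset (a joint): Travel of the reset button (m): 0 out, 0.006 right in at its stop. Spring: about 3 N to start it, 8 N at the stop; it comes straight back when let go.
- isolator_grip (a point): Rotary isolator, 115 mm left of the hole, 20 mm up the slope: black bar 50 mm long, 14 mm thick, top 42 mm over the lid, white mark at its pointer end; round foot 46 mm across, to 9 mm over the lid, on a 64 mm square plate. This point is on the turning axis, 33 mm over the lid, 9 mm below the bar's top. Axes: z square to the lid, outwards; x along the bar to its pointer end.
- isolator (a joint): Angle of the isolator (rad). 0: on, pointer 60 degrees clockwise of straight up the slope, seen from above. 1.047: off, at its stop, pointer straight up the slope. It turns anticlockwise to off with about 0.08 N m of friction and stays where it is left. Starts at 0 to 0.15.
- stand: Fixed dark wooden block 180 mm long (x), 50 mm wide (y), 75 mm high; origin in the middle of its underside, z up. Four upright holes, 13 mm across and 65 mm deep, along its x at -67.5, -22.5, 22.5 and 67.5 mm. Three tools stand in it point down, on the holes' floor 10 mm over the bench; which of the first three holes holds which tool varies, the last is empty.
- pin_punch: Pin punch, steel, about 100 g, 150 mm long: slim round pin 5 mm across and 39 mm long at the lower end, then a round body 12 mm across, knurled 85 to 128 mm from the tip. The tallest tool in the stand: top 160 mm over the bench, 85 mm of it clear of the block. Origin at the tip of the pin, z along the tool up to its head. Stands upright with up to 0.5 mm play.
- centre_punch: Centre punch standing in the stand, steel, round, 12 mm across and 115 mm long, short cone point; its top is 125 mm over the bench. Origin at its point, z up. To be left alone.
- cold_chisel: Small cold chisel standing in the stand, steel, 12 mm across and 128 mm long, flat blade; its top is 138 mm over the bench. Origin at its edge, z up. To be left alone.
- scroll: Forged C-scroll of 12 mm bar lying flat on the bench to the left of the stand, about 300 mm by 100 mm, about 0.45 kg; origin under its middle. To be left alone.
- hammer: Hammer with a 280 mm wooden handle lying on the bench, right of the desk and nearer the robot; origin under its middle, x towards the head. To be left alone.

How it is judged:
On the way, in this order (a step that is already met when the one before it is completed fails the run):
1. the isolator is turned fully to off (value of joint isolator above 0.97 rad), for 0.2 s.
2. the pin punch is drawn out of the tool stand (z of pin_punch in the frame of stand above 0.075 m and contact force between the fingers and pin_punch above 1 N), for 0.1 s.
3. the punch's pin, put through the hole, pushes the reset button in (value of joint reset above 0.005 m and contact force between pin_punch and reset above 3 N and z of pin_punch in the frame of reset_hole below -0.02 m), for 0.2 s.
At the end, for the whole second after the job is handed in: Isolator within 0.08 rad of its off stop; the gripped pin punch has its tip over 20 mm inside the lid's hole and presses the button with over 3 N, holding it in at least 5 of its 6 mm through the last second; the other tools and the scroll lie within 30 mm of where they began (all of step 3 and value of joint isolator above 0.97 rad and distance between pin_punch and reset_face below 0.009 m and contact force between the fingers and pin_punch above 3 N and contact force between the fingers and reset below 0.1 N and distance of each of centre_punch, cold_chisel, scroll, hammer from where it was at the start of the episode below 0.03 m); the arm keeps its last pose, push and grip.
It fails at once if the reset is pushed in while the isolator is still on (value of joint reset above 0.002 m and value of joint isolator below 0.9 rad).
It fails at once if another tool or the scroll is moved from its place (distance of any of centre_punch, cold_chisel, scroll, hammer from where it was at the start of the episode above 0.03 m).
It also fails if it takes over 54 s, if anything falls off the work surface, if the arm or the gripper's body presses on something with over 40 N, if the wrist force passes 120 N, or if a joint passes its speed limit or range.

ROBOT

A 6-joint arm with a two-finger parallel gripper is mounted at the origin on the work surface. World frame = base frame: x ahead of the robot, y to its left, z up, the work surface at z = 0. Lengths are in m, angles in rad, forces in N, time in s.
With the tool pointing down it reaches from about 0.275 to 0.725 m from the base axis. Payload 15.9 kg.
Tool frame: the origin (TCP) lies midway between the tips of the shut fingers; the grasp point (between the pads) lies 19 mm behind it; z points along the fingers, y is the line along which they close (so a half turn about z gives the same grasp; the last joint's range is limited). The gripper opens to 85 mm and grips with 20 to 120 N. Pads are 22 mm wide; open, the fingers measure 114 mm over their backs; the gripper's body (76 mm by 85 mm) begins 54 mm behind the grasp point. The pads swing forward as they close: fully open they stand 13 mm farther back than shut.
Start: joints at [-1.226, 0.213, -0.034, 1.323, 0, 1.571], TCP at [0.169, -0.471, 0.231] pointing down, gripper open.
Joint ranges: [-2.98, 2.98], [-0.74, 1.72], [-1.14, 1.35], [-2.1, 2.04], [-1.57, 1.44], [-3.14, 3.14]. Speed limits (rad/s): [1.89, 1.89, 2.39, 2.57, 3.14, 3.14].

INTERFACE

Orientations are given as a rotation vector (axis times angle).
In Python, from workcell import r gives the robot as it stands.
- The arm moves only by the tool servo_tool, never from a script. Its argument "commands" is a list of rows, each an object of numbers: "grip": the closure, from -1 (fully open) to 1 (shut); "dx", "dy", "dz": the shift along the tool's x, y, z each as a share of 30 cm, from -1 to 1; "wx", "wy", "wz": the turn, a rotation vector about the tool's x, y, z each as a share of 60 degrees, from -1 to 1. In form: [{"grip": .., "dx": .., "dy": .., "dz": .., "wx": .., "wy": .., "wz": ..}, ...]. A call has 1 to 10 rows; each row shifts and turns the commanded pose from where the row before left it, along the tool's axes as they then stand; what a row does not reach is not made up. A row lasts 1/10 s, in which the tool goes at most 50 mm and 8.59 degrees, less where a joint would pass 70% of its speed; a pose out of reach is approached as far as the arm can. A call with a number of a shift or a turn outside -1 to 1 is refused whole. A call with a gripper value outside its range is refused whole. The fingers move at their own pace and stop on an object; "newtons" is the grip in N (left out, the last holds). Time passes only in rows, so rows that do not move let the fingers close. It gives the time, the measured TCP pose, the force, the opening and the grip force at its end, in the units of the state.
- r.read_state(): the state, without advancing time (a new reading comes with each control period).
- r.camera(name): name is "side" or "top"; returns a dict with "image" (384x512x3 uint8, blue, green, red), "z_map" (384x512 float32, m along the optical axis (not along the pixel's ray), 0 where there is no reading), "fov_y" (degrees; the focal length in pixels is half the picture's height over the tangent of half this angle, whatever the lens; pixels are square), "cx", "cy" (the principal point, pixels), "cam_to_world" (4x4, takes a point from camera to world coordinates). Camera axes: x right, y down, z forward; pixel columns grow to the right and rows downward; lengths in m; the calibration is good to about 2 mm. A picture is of the moment at which its call begins.
- r.finish_job(): hands the job in; it is judged then, once.
Trained networks look in the newest picture that a camera, given by its name, has taken for a name from the list of things; names that differ only in an ending like _2 or _b are one class to them, and where a whole thing is asked for, a point or a joint stands for the part that bears it (a point fixed in the world has none). Each returns a list of dicts, best first, with "conf" (0 to 1); they miss things now and then, are a little off and sometimes report something else, mostly with a low value. They report only what shows in the picture. A call takes as long as a camera call.
- r.trace(thing, camera): "pixels" (384x512 bool, what is visible of it) and "point" ([column, row] in pixels, amid what is visible of it).
The state is a dict: "t": time; "joint_pos": joint angles; "joint_velocities": joint speeds; "effort": joint torques, N m; "tool_pos": TCP position; "tool_rot": TCP orientation; "ft_force": force on the tool from outside, world axes, zero at the start; "ft_torque": the same for the moment, N m; "grip_width": opening from 0.0 (shut) to 1.0 (fully open); "gripper_force": force on a finger pad.
Only numpy, scipy, OpenCV 4.12 (cv2) and the standard library are available. Lean on these libraries where they do the work, as an engineer would, in place of code of your own. Each camera call takes 0.05 s, during which the arm holds its last target. There are 200 camera calls.

## Working session

There is one attempt and no reset: what is moved stays moved. The work goes in short steps, Python scripts to look and compute and a tool call to move; the robot and the scene stay as the last step left them, time stands still between calls to the robot, and variables do not carry over. Pictures are saved under pics/ and viewed, at most 10 in all, crops included, and the job is handed in when it is done.

Besides the shell and the picture viewer there is one more tool, called after ">>>" as a command line: name --argument value ..., lists and objects as JSON in quotes. servo_tool: Moves the arm, as the interface text tells. Shift numbers are shares of 30 cm and turn numbers shares of 60 degrees, none past 1 either way. Its arguments: {"type":"object","properties":{"commands":{"type":"array","items":{"type":"object","properties":{"grip":{"type":"number"},"dx":{"type":"number"},"dy":{"type":"number"},"dz":{"type":"number"},"wx":{"type":"number"},"wy":{"type":"number"},"wz":{"type":"number"}}}},"newtons":{"type":"number"}},"required":["commands"]}

```bash
ls; mkdir -p pics; cat > h.py <<'E'
import numpy as np, cv2
from workcell import r
from scipy.spatial.transform import Rotation as R
def cloud(c):
    z=c["z_map"]; h,w=z.shape; f=h/2/np.tan(np.radians(c["fov_y"])/2)
    v,u=np.mgrid[:h,:w]
    P=np.stack([(u-c["cx"])*z/f,(v-c["cy"])*z/f,z],-1)
    M=np.array(c["cam_to_world"]); W=P@M[:3,:3].T+M[:3,3]; W[z==0]=np.nan
    return W
E
python3 - <<'E'
from h import *
print(r.read_state())
for n in ["top","side"]:
    c=r.camera(n); cv2.imwrite(f"pics/{n}0.png",c["image"]); W=cloud(c)
    np.savez(f"{n}0.npz",W=W,M=c["cam_to_world"],fov=c["fov_y"],cx=c["cx"],cy=c["cy"])
    print(n,np.round(c["cam_to_world"],3).tolist(),c["fov_y"],c["cx"],c["cy"])
    for t in ["desk","reset_hole","reset_face","isolator_grip","isolator","stand","pin_punch","centre_punch","cold_chisel","scroll","hammer"]:
        for d in r.trace(t,n)[:2]:
            p=W[d["pixels"]]; 
            print(t,round(d["conf"],2),np.round(d["point"]),d["pixels"].sum(),np.round(np.nanmedian(p,0),3),np.round(np.nanpercentile(p,2,axis=0),3),np.round(np.nanpercentile(p,98,axis=0),3))
E
```

```text
pics
{'t': 0.0, 'joint_pos': array([-1.22601035e+00,  2.13363583e-01, -3.50547081e-02,  1.32348860e+00,
        1.68765482e-05,  1.57079726e+00]), 'joint_velocities': array([ 0.0012815 ,  0.00087878,  0.00044143, -0.00208652, -0.00064202,
        0.00055882]), 'effort': array([ 3.00748623e-03, -6.86160851e+01,  4.87118840e+01,  1.73804158e-02,
        2.75294551e-04, -6.81798170e-06]), 'tool_pos': array([ 0.16888965, -0.47025749,  0.23081419]), 'tool_rot': array([-3.09394463e+00, -5.38720288e-01,  2.73035685e-04]), 'ft_force': array([0.59904128, 0.46657681, 0.03648991]), 'ft_torque': array([ 0.01301595,  0.03111244, -0.00904433]), 'gripper_force': 0.0, 'grip_width': 1.0008580370685336}
top [[0.014, -0.997, 0.071, 0.384], [-1.0, -0.013, 0.013, -0.028], [-0.012, -0.072, -0.997, 1.118], [0.0, 0.0, 0.0, 1.0]] 55.02385537598501 256.74315543216835 191.87173062245066
desk 0.59 [298. 147.] 5970 [ 0.588 -0.136  0.08 ] [ 0.49  -0.261  0.004] [ 0.693 -0.017  0.107]
reset_hole 0.98 [301. 149.] 5422 [ 0.589 -0.142  0.082] [ 0.495 -0.258  0.056] [ 0.681 -0.026  0.108]
isolator_grip 0.54 [283. 150.
[... 1054 characters left out ...]
87 -0.264  0.053] [ 0.68  -0.021  0.112]
isolator_grip 0.68 [235. 170.] 169 [ 0.561 -0.083  0.102] [ 0.539 -0.108  0.079] [ 0.584 -0.07   0.121]
isolator 0.48 [236. 170.] 186 [ 0.562 -0.084  0.099] [ 0.538 -0.133  0.075] [ 0.585 -0.07   0.121]
stand 0.6 [189. 267.] 1828 [0.539 0.279 0.066] [0.456 0.225 0.002] [0.625 0.313 0.078]
pin_punch 0.59 [192. 248.] 92 [0.521 0.262 0.12 ] [0.518 0.256 0.074] [0.528 0.266 0.16 ]
cold_chisel 0.4 [211. 255.] 44 [0.478 0.25  0.101] [0.474 0.245 0.078] [0.483 0.253 0.134]
scroll 0.81 [163. 345.] 1290 [0.481 0.462 0.011] [ 0.376  0.406 -0.001] [0.643 0.501 0.016]
hammer 0.89 [324. 164.] 326 [ 0.329 -0.327  0.022] [ 0.299 -0.488  0.   ] [ 0.366 -0.306  0.03 ]
```

```bash
python3 - <<'E'
from h import *
a=cv2.imread("pics/top0.png");b=cv2.imread("pics/side0.png")
A=cv2.resize(a[105:205,235:345],(440,400),interpolation=2); A2=cv2.resize(a[120:220,125:205],(320,400),interpolation=2)
cv2.imwrite("pics/c1.png",np.hstack([A,A2]))
B=cv2.resize(b[120:220,180:300],(480,400),interpolation=2); B2=cv2.resize(b[200:300,150:230],(320,400),interpolation=2)
cv2.imwrite("pics/c2.png",np.hstack([B,B2]))
E
```

```text
(no output)
```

View pics/c1.png

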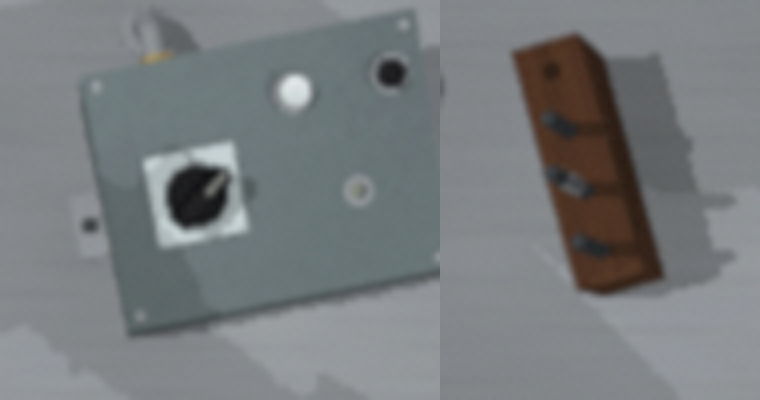

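View pics/c2.png

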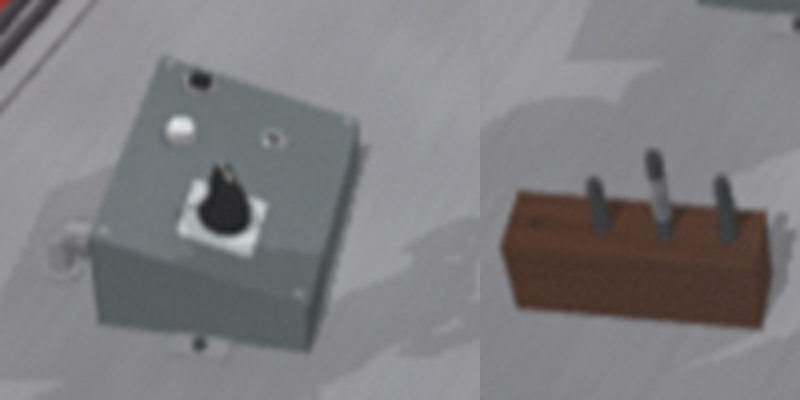

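```bash
cat > fit.py <<'E'
from h import *
def proj(d,X):
    M=d["M"];f=192/np.tan(np.radians(d["fov"])/2);p=(X-M[:3,3])@M[:3,:3]
    return np.array([d["cx"]+f*p[0]/p[2],d["cy"]+f*p[1]/p[2]])
def ray(d,u,v):
    M=d["M"];f=192/np.tan(np.radians(d["fov"])/2)
    return M[:3,3],M[:3,:3]@np.array([(u-d["cx"])/f,(v-d["cy"])/f,1])
if __name__=="__main__":
  for n,hole,box in [("top",(324.75,152.5),(235,105,120,75)),("side",(248.3,154.5),(200,133,70,65))]:
    d=np.load(n+"0.npz");W=d["W"];x,y,w,h=box
    P=W[y:y+h,x:x+w].reshape(-1,3);P=P[~np.isnan(P).any(1)]
    # robust plane near 15deg
    Q=P[(P[:,2]>.05)&(P[:,2]<.115)]
    for th in [.02,.008,.004,.003,.003]:
        if th==.02: s=np.linalg.lstsq(np.c_[Q[:,:2],np.ones(len(Q))],Q[:,2],rcond=None)[0]
        e=Q[:,2]-np.c_[Q[:,:2],np.ones(len(Q))]@s
        K=Q[abs(e)<th]; s=np.linalg.lstsq(np.c_[K[:,:2],np.ones(len(K))],K[:,2],rcond=None)[0]
    nrm=np.array([-s[0],-s[1],1]);nrm/=np.linalg.norm(nrm)
    print(n,"n",nrm.round(4),"tilt",np.degrees(np.arccos(nrm[2])).round(2),"yaw",np.degrees(np.arctan2(s[1],s[0])).round(2))
    e=W[...,2]-(W[...,:2]@s[:2]+s[2]); m=(abs(e)<.003)
    K=W[m&(W[...,2]>.053)&(W[...,0]>.45)&(W[...,1]<.02)]
    rect=cv2.minAreaRect(K[:,:2].astype(np.float32)); print("rect",rect)
    o,dr=ray(d,*hole); t=(s[2]+s[:2]@o[:2]-o[2])/(dr[2]-s[:2]@dr[:2]); print("hole",(o+t*dr).round(4))
    T=W[(W[...,0]>.4)&(W[...,0]<.7)&(abs(W[...,2]-.075)<.003)&(W[...,1]>.2)&(W[...,1]<.35)]
    print("stand top",cv2.minAreaRect(T[:,:2].astype(np.float32)))
    # isolator: points higher than 25mm above lid
    I=W[(e>.03)&(e<.06)&(abs(W[...,0]-.565)<.05)&(abs(W[...,1]+.087)<.05)]
    c,ev=np.cov(I[:,:2].T),None; print("iso top",len(I),I.mean(0).round(4),I.max(0).round(4),I.min(0).round(4))
    for nm,cx in [("tools",0)]:
        Z=W[(W[...,2]>.09)&(W[...,1]>.2)&(W[...,1]<.34)&(W[...,0]>.42)&(W[...,0]<.65)]
        for lo,hi in [(.45,.5),(.5,.545),(.545,.59)]:
            q=Z[(Z[:,0]>lo)&(Z[:,0]<hi)]; 
            if len(q): print("tool",len(q),q.mean(0).round(4),q[:,2].max().round(3))
E
python3 fit.py
```

```text
top n [-0.2539 -0.0559  0.9656] tilt 15.07 yaw 12.42
rect ((0.5876823663711548, -0.14184388518333435), (0.1804298758506775, 0.240261510014534), 12.215606689453125)
hole [ 0.5747 -0.2081  0.0724]
stand top ((0.5491045713424683, 0.2674315869808197), (0.18088603019714355, 0.05138351023197174), 16.943471908569336)
iso top 101 [ 0.5613 -0.0907  0.1179] [ 0.5843 -0.0728  0.1267] [ 0.5396 -0.1105  0.1067]
tool 35 [0.4832 0.2448 0.1231] 0.14
tool 50 [0.5258 0.2575 0.1351] 0.164
tool 31 [0.5689 0.2712 0.1157] 0.127
side n [-0.2534 -0.0537  0.9659] tilt 15.01 yaw 11.97
rect ((0.860935628414154, -0.5091537237167358), (0.7625502943992615, 1.0429060459136963), 1.0100209712982178)
hole [ 0.5701 -0.2067  0.0716]
stand top ((0.5455273985862732, 0.26612618565559387), (0.18076996505260468, 0.05383086949586868), 16.59662437438965)
iso top 71 [ 0.5559 -0.0888  0.115 ] [ 0.579  -0.07    0.1228] [ 0.5349 -0.1081  0.1041]
tool 58 [0.4792 0.2485 0.1172] 0.141
tool 82 [0.5218 0.2617 0.1301] 0.163
tool 43 [0.5646 0.2746 0.1107] 0.127
```

>>> servo_tool --commands '[{"grip": -1, "wz": -0.14, "dz": -0.05}, {"wz": -0.14}, {"wz": 0}]'

```text
invalid input at $.commands[0]: expected keys grip, dx, dy, dz, wx, wy, wz
```

```bash
cat >> h.py <<'E'
def Rt(yaw,tilt=True,dyaw=12.2):
    """tool x at angle yaw (deg, in lid plane wrt world x if tilt), z inward"""
    if not tilt: z=np.array([0,0,-1.])
    else:
        a=np.radians(15);b=np.radians(dyaw); z=-np.array([-np.sin(a)*np.cos(b),-np.sin(a)*np.sin(b),np.cos(a)])
    # desk-frame x rotated about normal
    if tilt:
        b=np.radians(dyaw);a=np.radians(15); ux=np.array([np.cos(a)*np.cos(b),np.cos(a)*np.sin(b),np.sin(a)])
        x=R.from_rotvec(-z*np.radians(yaw-dyaw)).apply(ux)
    else: x=np.array([np.cos(np.radians(yaw)),np.sin(np.radians(yaw)),0])
    return R.from_matrix(np.c_[x,np.cross(z,x),z])
def plan(Rg,pg):
    s=r.read_state(); Rc=R.from_rotvec(s["tool_rot"]); p=np.array(s["tool_pos"])
    w=(Rc.inv()*Rg).as_rotvec(); print("t",round(s["t"],2),"p",p.round(4),"j",np.round(s["joint_pos"],2),"F",np.round(s["ft_force"],1))
    print("turn shares",(w/np.radians(60)).round(3),"norm/0.143",round(np.linalg.norm(w)/.15,1))
    d=np.array(pg)-p
    print("shift NOW axes",(Rc.inv().apply(d)/.3).round(4)," AFTER turn",(Rg.inv().apply(d)/.3).round(4),"rows",round(np.linalg.norm(d)/.05,1))
E
python3 - <<'E'
from h import *
g=np.array([.561,-.090,.1096]); 
for y in (-46,134):
    Rg=Rt(y); n=-Rg.as_matrix()[:,2]
    print(y); plan(Rg,g+n*.08)
E
```

```text
-46
t 1.2 p [ 0.169  -0.4706  0.2313] j [-1.23  0.21 -0.03  1.32 -0.    1.57] F [ 0.2 -0.6 -0.4]
turn shares [0.113 0.239 1.089] norm/0.143 7.8
shift NOW axes [ 1.5902 -0.7612  0.1481]  AFTER turn [-0.0879 -1.6872  0.5252] rows 10.6
134
t 1.2 p [ 0.169  -0.4706  0.2313] j [-1.23  0.21 -0.03  1.32 -0.    1.57] F [ 0.2 -0.6 -0.4]
turn shares [-0.268  0.127 -1.892] norm/0.143 13.4
shift NOW axes [ 1.5902 -0.7612  0.1481]  AFTER turn [0.0879 1.6872 0.5252] rows 10.6
```

>>> servo_tool --commands '[{"grip": -1, "dx": 0.15, "dy": -0.07, "dz": 0, "wx": 0, "wy": 0, "wz": -0.14}, {"grip": -1, "dx": 0, "dy": 0, "dz": 0, "wx": 0, "wy": 0, "wz": 0}]'

```text
t: 1.4
tool_pos: [0.2065, -0.4331, 0.2314]
tool_rot: [-3.044, -0.775, -0.002]
ft_force: [0.4, -1.4, -0.1]
grip_width: 0.999
gripper_force: 0.0
```

```bash
python3 - <<'E'
from h import *
g=np.array([.561,-.090,.1096]); 
for y in (-46,134):
    Rg=Rt(y); n=-Rg.as_matrix()[:,2]
    print(y); plan(Rg,g+n*.08)
E
```

```text
-46
t 1.4 p [ 0.2065 -0.4331  0.2314] j [-1.13  0.17 -0.08  1.31  0.    1.52] F [ 0.4 -1.4 -0.1]
turn shares [0.095 0.25  1.236] norm/0.143 8.8
shift NOW axes [ 1.5186 -0.4584  0.1504]  AFTER turn [-0.0823 -1.5149  0.4871] rows 9.6
134
t 1.4 p [ 0.2065 -0.4331  0.2314] j [-1.13  0.17 -0.08  1.31  0.    1.52] F [ 0.4 -1.4 -0.1]
turn shares [-0.269  0.102 -1.746] norm/0.143 12.4
shift NOW axes [ 1.5186 -0.4584  0.1504]  AFTER turn [0.0823 1.5149 0.4871] rows 9.6
```

>>> servo_tool --commands '[{"grip": -1, "dx": 0, "dy": 0, "dz": 0, "wx": -0.0207, "wy": 0.0078, "wz": -0.1343}, {"grip": -1, "dx": 0, "dy": 0, "dz": 0, "wx": -0.0207, "wy": 0.0078, "wz": -0.1343}, {"grip": -1, "dx": 0, "dy": 0, "dz": 0, "wx": -0.0207, "wy": 0.0078, "wz": -0.1343}, {"grip": -1, "dx": 0, "dy": 0, "dz": 0, "wx": -0.0207, "wy": 0.0078, "wz": -0.1343}, {"grip": -1, "dx": 0, "dy": 0, "dz": 0, "wx": -0.0207, "wy": 0.0078, "wz": -0.1343}, {"grip": -1, "dx": 0, "dy": 0, "dz": 0, "wx": -0.0207, "wy": 0.0078, "wz": -0.1343}, {"grip": -1, "dx": 0, "dy": 0, "dz": 0, "wx": -0.0207, "wy": 0.0078, "wz": -0.1343}, {"grip": -1, "dx": 0, "dy": 0, "dz": 0, "wx": -0.0207, "wy": 0.0078, "wz": -0.1343}, {"grip": -1, "dx": 0, "dy": 0, "dz": 0, "wx": -0.0207, "wy": 0.0078, "wz": -0.1343}, {"grip": -1, "dx": 0, "dy": 0, "dz": 0, "wx": -0.0207, "wy": 0.0078, "wz": -0.1343}]'

```text
t: 2.4
tool_pos: [0.2041, -0.4356, 0.2314]
tool_rot: [1.711, 2.416, 0.18]
ft_force: [-0.0, 0.5, 0.2]
grip_width: 0.998
gripper_force: 0.0
```

>>> servo_tool --commands '[{"grip": -1, "dx": 0, "dy": 0, "dz": 0, "wx": -0.0207, "wy": 0.0078, "wz": -0.1343}, {"grip": -1, "dx": 0, "dy": 0, "dz": 0, "wx": -0.0207, "wy": 0.0078, "wz": -0.1343}, {"grip": -1, "dx": 0, "dy": 0, "dz": 0, "wx": -0.0207, "wy": 0.0078, "wz": -0.1343}, {"grip": -1, "dx": 0.008, "dy": 0.13, "dz": 0.03, "wx": 0, "wy": 0, "wz": 0}, {"grip": -1, "dx": 0.008, "dy": 0.13, "dz": 0.03, "wx": 0, "wy": 0, "wz": 0}, {"grip": -1, "dx": 0.008, "dy": 0.13, "dz": 0.03, "wx": 0, "wy": 0, "wz": 0}, {"grip": -1, "dx": 0.008, "dy": 0.13, "dz": 0.03, "wx": 0, "wy": 0, "wz": 0}, {"grip": -1, "dx": 0.008, "dy": 0.13, "dz": 0.03, "wx": 0, "wy": 0, "wz": 0}, {"grip": -1, "dx": 0.008, "dy": 0.13, "dz": 0.03, "wx": 0, "wy": 0, "wz": 0}, {"grip": -1, "dx": 0, "dy": 0, "dz": 0, "wx": 0, "wy": 0, "wz": 0}]'

```text
t: 3.4
tool_pos: [0.3733, -0.2594, 0.2285]
tool_rot: [1.144, 2.685, 0.219]
ft_force: [-0.8, -1.0, -0.7]
grip_width: 0.999
gripper_force: 0.0
```

```bash
python3 - <<'E'
from h import *
g=np.array([.561,-.090,.1096]); 
Rg=Rt(134); n=-Rg.as_matrix()[:,2]
plan(Rg,g+n*.08)
E
```

```text
t 3.4 p [ 0.3733 -0.2594  0.2285] j [-0.75 -0.03 -0.34  1.11  0.21  0.07] F [-0.8 -1.  -0.7]
turn shares [-0.001  0.001 -0.003] norm/0.143 0.0
shift NOW axes [0.0412 0.7341 0.3044]  AFTER turn [0.0388 0.7338 0.3053] rows 4.8
```

>>> servo_tool --commands '[{"grip": -1, "dx": 0.008, "dy": 0.147, "dz": 0.06, "wx": 0, "wy": 0, "wz": 0}, {"grip": -1, "dx": 0.008, "dy": 0.147, "dz": 0.06, "wx": 0, "wy": 0, "wz": 0}, {"grip": -1, "dx": 0.008, "dy": 0.147, "dz": 0.06, "wx": 0, "wy": 0, "wz": 0}, {"grip": -1, "dx": 0.008, "dy": 0.147, "dz": 0.06, "wx": 0, "wy": 0, "wz": 0}, {"grip": -1, "dx": 0.008, "dy": 0.147, "dz": 0.06, "wx": 0, "wy": 0, "wz": 0}, {"grip": -1, "dx": 0, "dy": 0, "dz": 0, "wx": 0, "wy": 0, "wz": 0}]'

```text
t: 4.0
tool_pos: [0.5416, -0.0951, 0.1866]
tool_rot: [1.146, 2.687, 0.219]
ft_force: [-1.2, -0.1, 0.5]
grip_width: 1.0
gripper_force: 0.0
```

```bash
python3 - <<'E'
from h import *
g=np.array([.561,-.090,.1096]); 
Rg=Rt(134); n=-Rg.as_matrix()[:,2]
plan(Rg,g-n*.016)
E
```

```text
t 4.0 p [ 0.5416 -0.0951  0.1866] j [-0.24  0.12 -0.3   0.92  0.11  0.58] F [-1.2 -0.1  0.5]
turn shares [-0.002  0.    -0.003] norm/0.143 0.0
shift NOW axes [0.0034 0.0006 0.3185]  AFTER turn [ 0.0033 -0.      0.3185] rows 1.9
```

>>> servo_tool --newtons 40 --commands '[{"grip": -1, "dx": 0.003, "dy": 0, "dz": 0.08, "wx": 0, "wy": 0, "wz": 0}, {"grip": -1, "dx": 0, "dy": 0, "dz": 0.08, "wx": 0, "wy": 0, "wz": 0}, {"grip": -1, "dx": 0, "dy": 0, "dz": 0.08, "wx": 0, "wy": 0, "wz": 0}, {"grip": -1, "dx": 0, "dy": 0, "dz": 0.078, "wx": 0, "wy": 0, "wz": 0}, {"grip": 1, "dx": 0, "dy": 0, "dz": 0, "wx": 0, "wy": 0, "wz": 0}, {"grip": 1, "dx": 0, "dy": 0, "dz": 0, "wx": 0, "wy": 0, "wz": 0}, {"grip": 1, "dx": 0, "dy": 0, "dz": 0, "wx": 0, "wy": 0, "wz": 0}, {"grip": 1, "dx": 0, "dy": 0, "dz": 0, "wx": 0, "wy": 0, "wz": 0}, {"grip": 1, "dx": 0, "dy": 0, "dz": 0, "wx": 0, "wy": 0, "wz": 0}, {"grip": 1, "dx": 0, "dy": 0, "dz": 0, "wx": 0, "wy": 0, "wz": 0}]'

```text
t: 5.0
tool_pos: [0.5633, -0.0927, 0.0967]
tool_rot: [1.15, 2.682, 0.219]
ft_force: [-3.8, 0.6, 9.1]
grip_width: 0.15
gripper_force: 44.7
```

>>> servo_tool --commands '[{"grip": 1, "dx": 0, "dy": 0, "dz": 0, "wx": 0, "wy": 0, "wz": -0.12}, {"grip": 1, "dx": 0, "dy": 0, "dz": 0, "wx": 0, "wy": 0, "wz": -0.12}, {"grip": 1, "dx": 0, "dy": 0, "dz": 0, "wx": 0, "wy": 0, "wz": -0.12}, {"grip": 1, "dx": 0, "dy": 0, "dz": 0, "wx": 0, "wy": 0, "wz": -0.12}, {"grip": 1, "dx": 0, "dy": 0, "dz": 0, "wx": 0, "wy": 0, "wz": -0.12}, {"grip": 1, "dx": 0, "dy": 0, "dz": 0, "wx": 0, "wy": 0, "wz": -0.12}, {"grip": 1, "dx": 0, "dy": 0, "dz": 0, "wx": 0, "wy": 0, "wz": -0.12}, {"grip": 1, "dx": 0, "dy": 0, "dz": 0, "wx": 0, "wy": 0, "wz": -0.12}, {"grip": 1, "dx": 0, "dy": 0, "dz": 0, "wx": 0, "wy": 0, "wz": -0.03}, {"grip": 1, "dx": 0, "dy": 0, "dz": 0, "wx": 0, "wy": 0, "wz": 0}]'

```text
t: 6.0
tool_pos: [0.5635, -0.0925, 0.0968]
tool_rot: [-0.327, 2.861, 0.033]
ft_force: [-0.9, 3.3, 9.2]
grip_width: 0.152
gripper_force: 45.3
```

```bash
python3 - <<'E'
from h import *
g=np.array([.561,-.090,.1096]); 
Rg=Rt(192.2); n=-Rg.as_matrix()[:,2]
plan(Rg,g-n*.016); s=r.read_state(); print(s["ft_torque"],n@s["ft_torque"],s["grip_width"])
E
```

```text
t 6.0 p [ 0.5635 -0.0925  0.0968] j [-0.22  0.22 -0.42  0.69  0.11 -0.44] F [-0.9  3.3  9.2]
turn shares [-0.003  0.001  0.015] norm/0.143 0.1
shift NOW axes [-0.0049  0.01    0.0103]  AFTER turn [-0.0048  0.0101  0.0103] rows 0.1
[ 0.71879662  0.22211903 -0.4221041 ] -0.6017067723080907 0.15237854867979236
```

>>> servo_tool --commands '[{"grip": 1, "dx": 0, "dy": 0, "dz": 0, "wx": 0, "wy": 0, "wz": -0.02}, {"grip": 1, "dx": 0, "dy": 0, "dz": 0, "wx": 0, "wy": 0, "wz": 0}, {"grip": -1, "dx": 0, "dy": 0, "dz": 0, "wx": 0, "wy": 0, "wz": 0}, {"grip": -1, "dx": 0, "dy": 0, "dz": 0, "wx": 0, "wy": 0, "wz": 0}, {"grip": -1, "dx": 0, "dy": 0, "dz": 0, "wx": 0, "wy": 0, "wz": 0}, {"grip": -1, "dx": 0, "dy": 0, "dz": 0, "wx": 0, "wy": 0, "wz": 0}, {"grip": -1, "dx": 0, "dy": 0, "dz": -0.15, "wx": 0, "wy": 0, "wz": 0}, {"grip": -1, "dx": 0, "dy": 0, "dz": -0.15, "wx": 0, "wy": 0, "wz": 0}, {"grip": -1, "dx": 0, "dy": 0, "dz": -0.15, "wx": 0, "wy": 0, "wz": 0}, {"grip": -1, "dx": 0, "dy": 0, "dz": 0, "wx": 0, "wy": 0, "wz": 0}]'

```text
t: 7.0
tool_pos: [0.5303, -0.1004, 0.2321]
tool_rot: [-0.355, 2.852, 0.025]
ft_force: [0.9, -0.0, -1.0]
grip_width: 0.999
gripper_force: 0.0
```

```bash
python3 - <<'E'
from h import *
for y in (16.8,196.8): plan(Rt(y,False),[.524,.2602,.27])
E
```

```text
t 7.0 p [ 0.5303 -0.1004  0.2321] j [-0.25  0.07 -0.24  1.02  0.11 -0.49] F [ 0.9 -0.  -1. ]
turn shares [0.394 0.033 2.93 ] norm/0.143 20.6
shift NOW axes [-0.3004  1.169  -0.0679]  AFTER turn [ 0.3273 -1.1568 -0.1263] rows 7.3
t 7.0 p [ 0.5303 -0.1004  0.2321] j [-0.25  0.07 -0.24  1.02  0.11 -0.49] F [ 0.9 -0.  -1. ]
turn shares [-0.021  0.255 -0.043] norm/0.143 1.8
shift NOW axes [-0.3004  1.169  -0.0679]  AFTER turn [-0.3273  1.1568 -0.1263] rows 7.3
```

>>> servo_tool --commands '[{"grip": -1, "dx": 0, "dy": 0, "dz": 0, "wx": -0.0105, "wy": 0.1275, "wz": -0.0215}, {"grip": -1, "dx": 0, "dy": 0, "dz": 0, "wx": -0.0105, "wy": 0.1275, "wz": -0.0215}, {"grip": -1, "dx": -0.041, "dy": 0.1446, "dz": -0.0158, "wx": 0, "wy": 0, "wz": 0}, {"grip": -1, "dx": -0.041, "dy": 0.1446, "dz": -0.0158, "wx": 0, "wy": 0, "wz": 0}, {"grip": -1, "dx": -0.041, "dy": 0.1446, "dz": -0.0158, "wx": 0, "wy": 0, "wz": 0}, {"grip": -1, "dx": -0.041, "dy": 0.1446, "dz": -0.0158, "wx": 0, "wy": 0, "wz": 0}, {"grip": -1, "dx": -0.041, "dy": 0.1446, "dz": -0.0158, "wx": 0, "wy": 0, "wz": 0}, {"grip": -1, "dx": -0.041, "dy": 0.1446, "dz": -0.0158, "wx": 0, "wy": 0, "wz": 0}, {"grip": -1, "dx": -0.041, "dy": 0.1446, "dz": -0.0158, "wx": 0, "wy": 0, "wz": 0}, {"grip": -1, "dx": -0.041, "dy": 0.1446, "dz": -0.0158, "wx": 0, "wy": 0, "wz": 0}]'

```text
t: 8.0
tool_pos: [0.5225, 0.2629, 0.2645]
tool_rot: [0.458, -3.1, -0.005]
ft_force: [0.7, -1.4, 0.6]
grip_width: 1.002
gripper_force: 0.0
```

```bash
python3 - <<'E'
from h import *
c=r.camera("top");d=r.camera("side")
B=d["image"][120:310,140:300]
A=c["image"][105:205,235:345]
cv2.imwrite("pics/c3.png",np.hstack([cv2.resize(A,(330,300),interpolation=2),cv2.resize(B,None,fx=1.58*1.58/1.58,fy=300/190,interpolation=2)]))
W=cloud(c);np.savez("top1.npz",W=W,M=c["cam_to_world"],fov=c["fov_y"],cx=c["cx"],cy=c["cy"],im=c["image"])
plan(Rt(196.8,False),[.524,.2602,.27])
E
```

```text
t 8.1 p [0.5223 0.2657 0.264 ] j [0.47 0.4  0.31 1.48 0.01 0.17] F [ 0.  -1.2  0.3]
turn shares [ 0.005 -0.007  0.004] norm/0.143 0.1
shift NOW axes [ 0.0001 -0.019  -0.02  ]  AFTER turn [-0.0001 -0.0191 -0.0199] rows 0.2
```

View pics/c3.png

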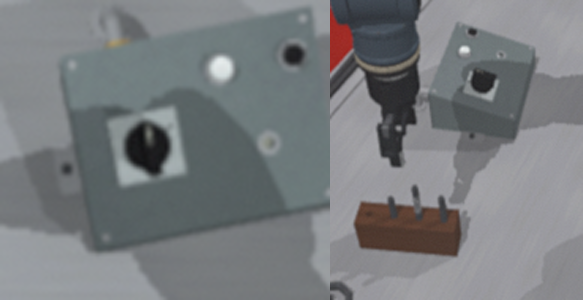

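>>> servo_tool --newtons 80 --commands '[{"grip": -1, "dx": 0, "dy": -0.019, "dz": 0.06, "wx": 0.005, "wy": -0.007, "wz": 0.004}, {"grip": -1, "dx": 0, "dy": 0, "dz": 0.12, "wx": 0, "wy": 0, "wz": 0}, {"grip": -1, "dx": 0, "dy": 0, "dz": 0.12, "wx": 0, "wy": 0, "wz": 0}, {"grip": -1, "dx": 0, "dy": 0, "dz": 0.12, "wx": 0, "wy": 0, "wz": 0}, {"grip": -1, "dx": 0, "dy": 0, "dz": 0.08, "wx": 0, "wy": 0, "wz": 0}, {"grip": -1, "dx": 0, "dy": 0, "dz": 0.057, "wx": 0, "wy": 0, "wz": 0}, {"grip": -1, "dx": 0, "dy": 0, "dz": 0, "wx": 0, "wy": 0, "wz": 0}]'

```text
t: 8.8
tool_pos: [0.5231, 0.2543, 0.095]
tool_rot: [0.452, -3.105, 0.004]
ft_force: [0.2, 0.7, 0.2]
grip_width: 1.001
gripper_force: 0.0
```

```bash
python3 - <<'E'
from h import *
plan(Rt(196.8,False),[.524,.2602,.097])
E
```

```text
t 8.8 p [0.5231 0.2543 0.095 ] j [ 0.45  0.44 -0.07  1.07 -0.    0.16] F [0.2 0.7 0.2]
turn shares [-0.002 -0.004 -0.004] norm/0.143 0.0
shift NOW axes [-0.0085  0.018  -0.0069]  AFTER turn [-0.0086  0.0179 -0.0068] rows 0.1
```

>>> servo_tool --newtons 80 --commands '[{"grip": -1, "dx": -0.008, "dy": 0.018, "dz": -0.006, "wx": 0, "wy": 0, "wz": 0}, {"grip": 0.5, "dx": 0, "dy": 0, "dz": 0, "wx": 0, "wy": 0, "wz": 0}, {"grip": 1, "dx": 0, "dy": 0, "dz": 0, "wx": 0, "wy": 0, "wz": 0}, {"grip": 1, "dx": 0, "dy": 0, "dz": 0, "wx": 0, "wy": 0, "wz": 0}, {"grip": 1, "dx": 0, "dy": 0, "dz": 0, "wx": 0, "wy": 0, "wz": 0}, {"grip": 1, "dx": 0, "dy": 0, "dz": 0, "wx": 0, "wy": 0, "wz": 0}, {"grip": 1, "dx": 0, "dy": 0, "dz": 0, "wx": 0, "wy": 0, "wz": 0}, {"grip": 1, "dx": 0, "dy": 0, "dz": 0, "wx": 0, "wy": 0, "wz": 0}]'

```text
t: 9.6
tool_pos: [0.5257, 0.2605, 0.0995]
tool_rot: [-0.451, 3.108, -0.004]
ft_force: [1.9, -5.3, 4.6]
grip_width: 0.114
gripper_force: 77.8
```

```bash
python3 - <<'E'
from h import *
plan(Rt(196.8,False),[.524,.2602,.097]);print(r.read_state()["ft_torque"])
E
```

```text
t 9.6 p [0.5257 0.2605 0.0995] j [ 0.46  0.44 -0.05  1.08 -0.    0.17] F [ 1.9 -5.3  4.6]
turn shares [-0.003  0.001 -0.004] norm/0.143 0.0
shift NOW axes [0.0059 0.0007 0.0085]  AFTER turn [0.0059 0.0007 0.0085] rows 0.1
[-1.52468891 -0.53207189  0.00152834]
```

>>> servo_tool --commands '[{"grip": 1, "dx": 0, "dy": 0, "dz": -0.04, "wx": 0, "wy": 0, "wz": 0}, {"grip": 1, "dx": 0, "dy": 0, "dz": -0.08, "wx": 0, "wy": 0, "wz": 0}, {"grip": 1, "dx": 0, "dy": 0, "dz": -0.08, "wx": 0, "wy": 0, "wz": 0}, {"grip": 1, "dx": 0, "dy": 0, "dz": -0.08, "wx": 0, "wy": 0, "wz": 0}, {"grip": 1, "dx": 0, "dy": 0, "dz": -0.08, "wx": 0, "wy": 0, "wz": 0}, {"grip": 1, "dx": 0, "dy": 0, "dz": -0.08, "wx": 0, "wy": 0, "wz": 0}, {"grip": 1, "dx": 0, "dy": 0, "dz": -0.06, "wx": 0, "wy": 0, "wz": 0}, {"grip": 1, "dx": 0, "dy": 0, "dz": 0, "wx": 0, "wy": 0, "wz": 0}]'

```text
t: 10.4
tool_pos: [0.526, 0.2618, 0.2515]
tool_rot: [-0.452, 3.105, 0.0]
ft_force: [0.3, 0.4, -0.9]
grip_width: 0.119
gripper_force: 78.0
```

```bash
python3 - <<'E'
from h import *
n=-Rt(192.2).as_matrix()[:,2]; hole=np.array([.573,-.2072,.072])
for y in (192.2,150): print(y);plan(Rt(y),hole+n*(.0895+.06))
E
```

```text
192.2
t 10.4 p [0.526  0.2618 0.2515] j [ 0.46  0.4   0.27  1.44 -0.    0.17] F [ 0.3  0.4 -0.9]
turn shares [ 0.009 -0.246  0.072] norm/0.143 1.8
shift NOW axes [ 0.4247 -1.5333  0.1161]  AFTER turn [ 0.3261 -1.5612  0.0336] rows 9.6
150
t 10.4 p [0.526  0.2618 0.2515] j [ 0.46  0.4   0.27  1.44 -0.    0.17] F [ 0.3  0.4 -0.9]
turn shares [-0.082 -0.239  0.772] norm/0.143 5.7
shift NOW axes [ 0.4247 -1.5333  0.1161]  AFTER turn [-0.8071 -1.3756  0.0336] rows 9.6
```

>>> servo_tool --commands '[{"grip": 1, "dx": 0, "dy": 0, "dz": 0, "wx": 0.0045, "wy": -0.123, "wz": 0.036}, {"grip": 1, "dx": 0, "dy": 0, "dz": 0, "wx": 0.0045, "wy": -0.123, "wz": 0.036}, {"grip": 1, "dx": 0.0326, "dy": -0.15, "dz": 0.0034, "wx": 0, "wy": 0, "wz": 0}, {"grip": 1, "dx": 0.0326, "dy": -0.15, "dz": 0.0034, "wx": 0, "wy": 0, "wz": 0}, {"grip": 1, "dx": 0.0326, "dy": -0.15, "dz": 0.0034, "wx": 0, "wy": 0, "wz": 0}, {"grip": 1, "dx": 0.0326, "dy": -0.15, "dz": 0.0034, "wx": 0, "wy": 0, "wz": 0}, {"grip": 1, "dx": 0.0326, "dy": -0.15, "dz": 0.0034, "wx": 0, "wy": 0, "wz": 0}, {"grip": 1, "dx": 0.0326, "dy": -0.15, "dz": 0.0034, "wx": 0, "wy": 0, "wz": 0}, {"grip": 1, "dx": 0.0326, "dy": -0.15, "dz": 0.0034, "wx": 0, "wy": 0, "wz": 0}, {"grip": 1, "dx": 0.0326, "dy": -0.15, "dz": 0.0034, "wx": 0, "wy": 0, "wz": 0}]'

```text
t: 11.4
tool_pos: [0.5301, -0.1078, 0.2219]
tool_rot: [-0.315, 2.883, 0.036]
ft_force: [1.7, 0.5, -1.4]
grip_width: 0.115
gripper_force: 78.2
```

>>> servo_tool --commands '[{"grip": 1, "dx": 0.0326, "dy": -0.15, "dz": 0.0034, "wx": 0, "wy": 0, "wz": 0}, {"grip": 1, "dx": 0.0326, "dy": -0.15, "dz": 0.0034, "wx": 0, "wy": 0, "wz": 0}, {"grip": 1, "dx": 0, "dy": 0, "dz": 0, "wx": 0, "wy": 0, "wz": 0}]'

```text
t: 11.7
tool_pos: [0.5313, -0.2024, 0.2145]
tool_rot: [-0.308, 2.885, 0.035]
ft_force: [-1.0, 1.0, -1.7]
grip_width: 0.119
gripper_force: 78.4
```

```bash
python3 - <<'E'
from h import *
n=-Rt(192.2).as_matrix()[:,2]; hole=np.array([.573,-.2072,.072])
plan(Rt(192.2),hole+n*(.0895+.06))
E
```

```text
t 11.7 p [ 0.5313 -0.2024  0.2145] j [-0.44  0.18 -0.15  1.05  0.15 -0.64] F [-1.   1.  -1.7]
turn shares [-0.001 -0.019  0.   ] norm/0.143 0.1
shift NOW axes [-0.0049 -0.045  -0.0053]  AFTER turn [-0.005  -0.045  -0.0053] rows 0.3
```

>>> servo_tool --commands '[{"grip": 1, "dx": -0.005, "dy": -0.045, "dz": 0, "wx": -0.001, "wy": -0.019, "wz": 0}, {"grip": 1, "dx": 0, "dy": 0, "dz": 0.064, "wx": 0, "wy": 0, "wz": 0}, {"grip": 1, "dx": 0, "dy": 0, "dz": 0.064, "wx": 0, "wy": 0, "wz": 0}, {"grip": 1, "dx": 0, "dy": 0, "dz": 0, "wx": 0, "wy": 0, "wz": 0}, {"grip": 1, "dx": 0, "dy": 0, "dz": 0, "wx": 0, "wy": 0, "wz": 0}]'

```text
t: 12.2
tool_pos: [0.5463, -0.208, 0.1799]
tool_rot: [-0.315, 2.862, 0.041]
ft_force: [0.1, 0.7, -0.5]
grip_width: 0.115
gripper_force: 78.4
```

```bash
python3 - <<'E'
from h import *
from fit import proj
n=-Rt(192.2).as_matrix()[:,2]; hole=np.array([.573,-.2072,.072])
plan(Rt(192.2),hole+n*(.0895+.02))
s=r.read_state();tip=s["tool_pos"]+R.from_rotvec(s["tool_rot"]).apply([0,0,.0895]);print("tip pred",tip.round(4))
for n_ in ("side","top"):
    c=r.camera(n_);W=cloud(c);np.savez(n_+"2.npz",W=W,M=c["cam_to_world"],fov=c["fov_y"],cx=c["cx"],cy=c["cy"],im=c["image"])
    d=np.load(n_+"2.npz");print(n_,"tip px",proj(d,tip),"hole px",proj(d,hole))
    for q in r.trace("pin_punch",n_)[:1]:
        p=W[q["pixels"]]; print(q["conf"],q["point"],len(p),np.nanmedian(p,0).round(3))
    if n_=="side":u,v=proj(d,hole).astype(int);A=cv2.resize(c["image"][v-38:v+12,u-30:u+30],(720,600),interpolation=cv2.INTER_CUBIC);cv2.imwrite("pics/c4.png",A);print(u-30,v-38)
E
```

```text
t 12.2 p [ 0.5463 -0.208   0.1799] j [-0.45  0.21 -0.2   0.95  0.16 -0.65] F [ 0.1  0.7 -0.5]
turn shares [0.001 0.002 0.006] norm/0.143 0.0
shift NOW axes [ 0.0087 -0.0161  0.0052]  AFTER turn [ 0.0086 -0.0161  0.0052] rows 0.1
tip pred [ 0.5691 -0.203   0.0935]
side tip px [247.99605294 150.33149075] hole px [247.59608345 154.11191652]
0.32 [238.3, 164.3] 2710 [ 0.578 -0.131  0.081]
217 116
top tip px [324.21417015 153.1032388 ] hole px [324.40579305 153.09452302]
```

View pics/c4.png

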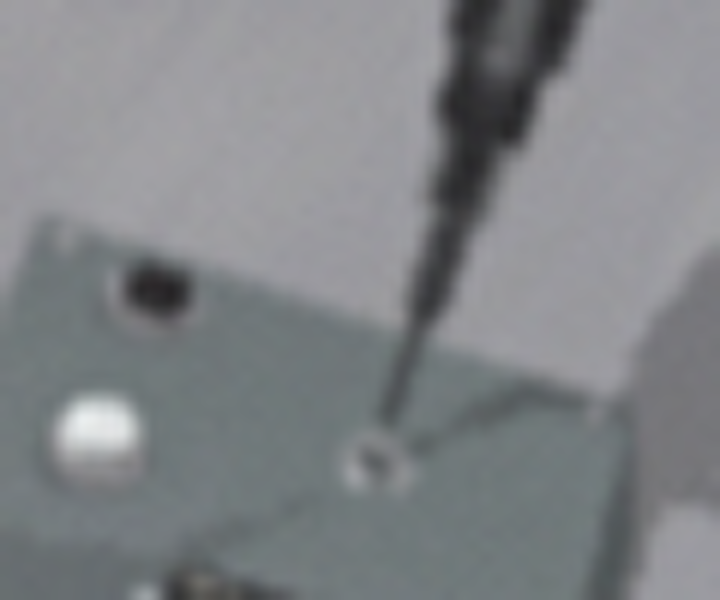

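```bash
python3 - <<'E'
from h import *
from fit import proj,ray
d=np.load("side2.npz");W=d["W"];im=d["im"]
n=-Rt(192.2).as_matrix()[:,2]; 
o,dr=ray(d,247.75,154.1); o2,dr2=ray(d,248.3,154.6)
L=W[145:185,225:262]; e=None
P0=np.load("side0.npz")["W"]; K=P0[148:165,238:262].reshape(-1,3); K=K[(K[:,2]<.09)&(K[:,2]>.055)]; off=np.median(K@n); print("lid off",off,(hole:=np.array([.573,-.2072,.072]))@n)
for (o_,d_) in ((o,dr),(o2,dr2)):
    t=(off-o_@n)/(d_@n); H=o_+t*d_; print("hole side",H.round(4))
v0,u0=116,217
for v in range(130,154):
    row=[]
    for u in range(244,262):
        p=W[v,u]
        h=p@n-off
        if h>.006: row.append((u,h,p))
    if row:
        k=min(row,key=lambda q:np.linalg.norm(q[2]-o)); us=[q[0] for q in row]
        m=np.median([q[2] for q in row],0)
        print(v,us[0],us[-1],len(us),(m@n-off).round(4),m.round(4),(m-H-n*((m-H)@n)).round(4))
ex=Rt(12.2).as_matrix()[:,0]; print("ex",ex,"view dir",dr/np.linalg.norm(dr))
s=r.read_state();Rc=R.from_rotvec(s["tool_rot"]);print("pred tip",s["tool_pos"]+Rc.apply([0,0,.0895]), "toolz",Rc.as_matrix()[:,2],-n)
E
```

```text
lid off -0.06372452656359218 -0.06407457610035198
hole side [ 0.5724 -0.2072  0.0722]
hole side [ 0.5699 -0.2062  0.0716]
130 252 258 7 0.1308 [ 0.5361 -0.1904  0.199 ] [-0.0007  0.0229  0.0011]
131 252 258 7 0.1241 [ 0.5365 -0.1927  0.1921] [-0.002   0.0202  0.0006]
132 252 257 6 0.1185 [ 0.5395 -0.1926  0.1871] [-0.0004  0.0201  0.001 ]
133 253 257 5 0.113 [ 0.5371 -0.1966  0.1806] [-0.0041  0.0157 -0.0002]
134 253 256 4 0.1027 [ 0.5433 -0.2033  0.1712] [-0.0005  0.0085  0.0003]
135 252 255 4 0.0976 [ 0.5471 -0.2023  0.1669] [0.0019 0.0092 0.001 ]
136 252 255 4 0.092 [ 0.5472 -0.2036  0.1611] [0.0006 0.0076 0.0006]
137 252 255 4 0.0872 [ 0.5473 -0.2038  0.1561] [-0.0005  0.0071  0.0003]
138 251 254 4 0.0826 [ 0.5515 -0.2038  0.1524] [0.0026 0.0069 0.0011]
139 251 254 4 0.0804 [ 0.5504 -0.2015  0.15  ] [0.0009 0.0091 0.0007]
140 251 254 4 0.0737 [ 0.5508 -0.2042  0.143 ] [-0.0005  0.006   0.0002]
141 251 253 3 0.0728 [ 0.5535 -0.1997  0.1431] [0.0021 0.0105 0.0011]
142 251 252 2 0.0643 [ 0.5551 -0.2029  0.1345] [0.0015 0.0068 0.0008]
143 251 251 1 0.056 [ 0.5586 -0.2062  0.1266] [0.0029 0.003  0.0009]
144 251 251 1 0.0576 [ 0.5557 -0.1998  0.1279] [0.0004 0.0095 0.0007]
145 250 251 2 0.0487 [ 0.5595 -0.2038  0.1194] [0.002  0.005  0.0008]
146 250 250 1 0.0421 [ 0.5621 -0.2052  0.1132] [0.0029 0.0033 0.0009]
147 250 250 1 0.04 [ 0.5611 -0.2028  0.1109] [0.0014 0.0055 0.0007]
148 249 250 2 0.0352 [ 0.5628 -0.2022  0.1064] [0.0019 0.0059 0.0008]
149 249 249 1 0.033 [ 0.5632 -0.1989  0.1045] [0.0017 0.0091 0.001 ]
150 245 249 2 0.0172 [ 0.5745 -0.2065  0.0906] [0.009  0.0007 0.0024]
ex [0.94411126 0.20412408 0.25881905] view dir [ 0.3239139  -0.69296459 -0.64411169]
pred tip [ 0.56974243 -0.20372455  0.09455376] toolz [ 0.2558415   0.05507652 -0.96514854] [ 0.25297385  0.05469488 -0.96592583]
```

```bash
sed -i 's/^def plan/HOLE=np.array([.574,-.207,.0723])\ndef plan/' h.py; python3 - <<'E'
from h import *
n=-Rt(192.2).as_matrix()[:,2]
plan(Rt(192.2),HOLE+n*(.0895+.005))
E
```

```text
t 12.4 p [ 0.5468 -0.2087  0.1809] j [-0.45  0.21 -0.2   0.95  0.16 -0.65] F [-0.1 -0.3 -1.5]
turn shares [-0.     0.003  0.005] norm/0.143 0.0
shift NOW axes [ 0.0074 -0.0137  0.058 ]  AFTER turn [ 0.0071 -0.0137  0.058 ] rows 0.4
```

>>> servo_tool --commands '[{"grip": 1, "dx": 0.007, "dy": -0.0137, "dz": 0, "wx": 0, "wy": 0.003, "wz": 0.005}, {"grip": 1, "dx": 0, "dy": 0, "dz": 0.03, "wx": 0, "wy": 0, "wz": 0}, {"grip": 1, "dx": 0, "dy": 0, "dz": 0.028, "wx": 0, "wy": 0, "wz": 0}, {"grip": 1, "dx": 0, "dy": 0, "dz": 0, "wx": 0, "wy": 0, "wz": 0}, {"grip": 1, "dx": 0, "dy": 0, "dz": 0, "wx": 0, "wy": 0, "wz": 0}]'

```text
t: 12.9
tool_pos: [0.5496, -0.2119, 0.162]
tool_rot: [-0.306, 2.867, 0.042]
ft_force: [0.8, 0.2, -0.5]
grip_width: 0.12
gripper_force: 78.4
```

```bash
python3 - <<'E'
from h import *
from fit import proj
n=-Rt(192.2).as_matrix()[:,2]
plan(Rt(192.2),HOLE+n*(.0895+.005))
c=r.camera("side");A=cv2.resize(c["image"][116:166,217:277],(720,600),interpolation=cv2.INTER_CUBIC);cv2.imwrite("pics/c5.png",A)
E
```

```text
t 12.9 p [ 0.5496 -0.2119  0.162 ] j [-0.45  0.23 -0.22  0.91  0.16 -0.65] F [ 0.8  0.2 -0.5]
turn shares [ 0.001 -0.002 -0.   ] norm/0.143 0.0
shift NOW axes [-0.0028 -0.0013 -0.0046]  AFTER turn [-0.0028 -0.0013 -0.0046] rows 0.0
```

View pics/c5.png

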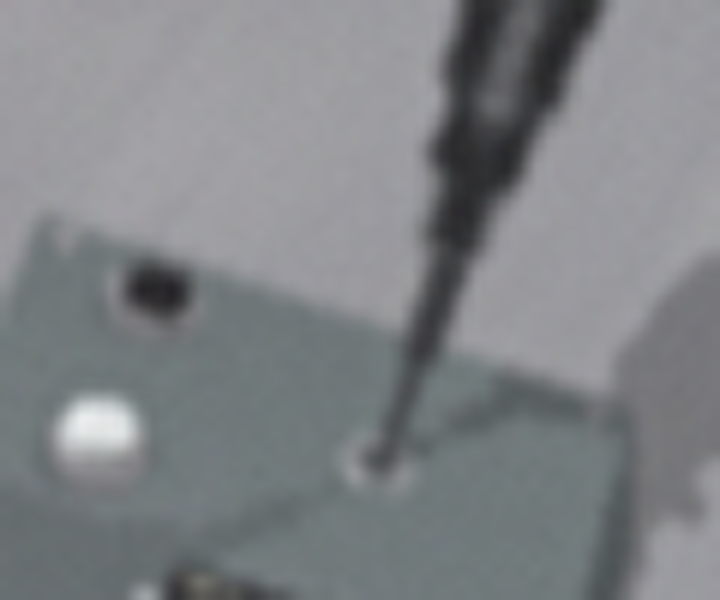

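>>> servo_tool --commands '[{"grip": 1, "dx": -0.002, "dy": 0, "dz": 0.01, "wx": 0, "wy": 0, "wz": 0}, {"grip": 1, "dx": 0, "dy": 0, "dz": 0.01, "wx": 0, "wy": 0, "wz": 0}, {"grip": 1, "dx": 0, "dy": 0, "dz": 0.01, "wx": 0, "wy": 0, "wz": 0}, {"grip": 1, "dx": 0, "dy": 0, "dz": 0.01, "wx": 0, "wy": 0, "wz": 0}, {"grip": 1, "dx": 0, "dy": 0, "dz": 0, "wx": 0, "wy": 0, "wz": 0}, {"grip": 1, "dx": 0, "dy": 0, "dz": 0, "wx": 0, "wy": 0, "wz": 0}]'

```text
t: 13.55
tool_pos: [0.5533, -0.2113, 0.151]
tool_rot: [-0.306, 2.866, 0.041]
ft_force: [-0.1, -0.8, -0.2]
grip_width: 0.117
gripper_force: 78.4
```

```bash
python3 - <<'E'
from h import *
n=-Rt(192.2).as_matrix()[:,2]
plan(Rt(192.2),HOLE+n*(.0895-.018)); s=r.read_state(); print("axial",n@s["ft_force"],s["ft_torque"])
E
```

```text
t 13.55 p [ 0.5533 -0.2113  0.151 ] j [-0.45  0.25 -0.23  0.89  0.16 -0.65] F [-0.1 -0.8 -0.2]
turn shares [ 0.001 -0.001 -0.   ] norm/0.143 0.0
shift NOW axes [-0.0001 -0.0006  0.0334]  AFTER turn [-0.     -0.0006  0.0334] rows 0.2
axial -0.09335840188623623 [-0.10515577  0.25912779  0.02446376]
```

>>> servo_tool --commands '[{"grip": 1, "dx": 0, "dy": 0, "dz": 0.01, "wx": 0, "wy": 0, "wz": 0}, {"grip": 1, "dx": 0, "dy": 0, "dz": 0.01, "wx": 0, "wy": 0, "wz": 0}, {"grip": 1, "dx": 0, "dy": 0, "dz": 0.01, "wx": 0, "wy": 0, "wz": 0}, {"grip": 1, "dx": 0, "dy": 0, "dz": 0.01, "wx": 0, "wy": 0, "wz": 0}, {"grip": 1, "dx": 0, "dy": 0, "dz": 0, "wx": 0, "wy": 0, "wz": 0}, {"grip": 1, "dx": 0, "dy": 0, "dz": 0, "wx": 0, "wy": 0, "wz": 0}]'

```text
t: 14.15
tool_pos: [0.5564, -0.2107, 0.1397]
tool_rot: [-0.306, 2.866, 0.041]
ft_force: [-1.6, 0.3, 3.1]
grip_width: 0.115
gripper_force: 78.7
```

```bash
python3 - <<'E'
from h import *
n=-Rt(192.2).as_matrix()[:,2]
plan(Rt(192.2),HOLE+n*(.0895-.024)); s=r.read_state(); print("axial",n@s["ft_force"],s["ft_torque"])
E
```

```text
t 14.15 p [ 0.5564 -0.2107  0.1397] j [-0.45  0.26 -0.25  0.86  0.16 -0.64] F [-1.6  0.3  3.1]
turn shares [ 0.    -0.001 -0.   ] norm/0.143 0.0
shift NOW axes [ 0.0004 -0.0004  0.0141]  AFTER turn [ 0.0004 -0.0004  0.0141] rows 0.1
axial 3.4098436249247164 [0.07446182 0.43363703 0.00161952]
```

>>> servo_tool --commands '[{"grip": 1, "dx": 0, "dy": 0, "dz": 0.005, "wx": 0, "wy": 0, "wz": 0}, {"grip": 1, "dx": 0, "dy": 0, "dz": 0.005, "wx": 0, "wy": 0, "wz": 0}, {"grip": 1, "dx": 0, "dy": 0, "dz": 0.004, "wx": 0, "wy": 0, "wz": 0}, {"grip": 1, "dx": 0, "dy": 0, "dz": 0, "wx": 0, "wy": 0, "wz": 0}, {"grip": 1, "dx": 0, "dy": 0, "dz": 0, "wx": 0, "wy": 0, "wz": 0}]'

```text
t: 14.65
tool_pos: [0.5577, -0.2106, 0.136]
tool_rot: [-0.306, 2.865, 0.04]
ft_force: [-4.4, 0.2, 9.9]
grip_width: 0.119
gripper_force: 79.6
```

>>> servo_tool --commands '[{"grip": 1, "dx": 0, "dy": 0, "dz": 0.004, "wx": 0, "wy": 0, "wz": 0}, {"grip": 1, "dx": 0, "dy": 0, "dz": 0, "wx": 0, "wy": 0, "wz": 0}, {"grip": 1, "dx": 0, "dy": 0, "dz": 0, "wx": 0, "wy": 0, "wz": 0}]'

```text
t: 14.95
tool_pos: [0.5583, -0.2107, 0.1356]
tool_rot: [-0.306, 2.864, 0.039]
ft_force: [-8.5, -0.4, 19.6]
grip_width: 0.117
gripper_force: 80.8
```

>>> servo_tool --commands '[{"grip": 1, "dx": 0, "dy": 0, "dz": 0, "wx": 0, "wy": 0, "wz": 0}, {"grip": 1, "dx": 0, "dy": 0, "dz": 0, "wx": 0, "wy": 0, "wz": 0}, {"grip": 1, "dx": 0, "dy": 0, "dz": 0, "wx": 0, "wy": 0, "wz": 0}, {"grip": 1, "dx": 0, "dy": 0, "dz": 0, "wx": 0, "wy": 0, "wz": 0}, {"grip": 1, "dx": 0, "dy": 0, "dz": 0, "wx": 0, "wy": 0, "wz": 0}]'

```text
t: 15.45
tool_pos: [0.5582, -0.2107, 0.1356]
tool_rot: [-0.306, 2.864, 0.039]
ft_force: [-8.3, 0.7, 19.8]
grip_width: 0.12
gripper_force: 80.8
```

```bash
python3 - <<'E'
from h import *
n=-Rt(192.2).as_matrix()[:,2]
plan(Rt(192.2),HOLE+n*(.0895-.024)); s=r.read_state(); a=n@s["ft_force"]; print("axial",a)
if a>14: print(r.finish_job())
E
```

```text
t 15.45 p [ 0.5582 -0.2107  0.1356] j [-0.44  0.26 -0.25  0.85  0.16 -0.64] F [-8.3  0.7 19.8]
turn shares [-0.001  0.     0.   ] norm/0.143 0.0
shift NOW axes [ 0.0025  0.001  -0.0005]  AFTER turn [ 0.0025  0.001  -0.0005] rows 0.0
axial 21.219766917435123
the job is handed in; nothing more can be done
None
```

I handed the job in at 15.5 s with the isolator turned to its off stop and the gripped punch holding the reset button in at its stop with about 21 N; the hand-in returned no verdict, and I did not re-measure the other tools or the scroll.

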